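# Lay a specimen tube in the reader tray and slide the tray home

### The arm

A 6-joint arm with a two-finger parallel gripper is mounted at the origin on the work surface. World frame = base frame: x ahead of the robot, y to its left, z up, the work surface at z = 0. Lengths are in mm, angles in rad, forces in N, time in s.
With the tool pointing down it reaches from about 300 to 775 mm from the base axis. Payload 14.6 kg.
Tool frame: the origin (TCP) lies on the front face of the gripper's body, between the roots of the fingers; the fingertips stand 97 mm ahead of it and the grasp point (between the pads) lies 78 mm ahead of it; z points along the fingers, y is the direction in which the jaws open and shut (so a half turn about z gives the same grasp; the last joint's range is limited). The gripper opens to 94 mm and grips with 3 to 60 N. Pads are 16 mm wide; open, the fingers measure 119 mm over their backs; the gripper's body (75 mm by 177 mm) begins 78 mm behind the grasp point.
Start: joints at [1.072, 0.3, 1.521, -0, 1.321, -0.067], TCP at [230.175, 499.509, 302.646] pointing down, gripper open.
Joint ranges: [-3.03, 3.03], [-0.79, 2.21], [0.23, 2.52], [-1.04, 4.18], [0, 3.07], [-2.55, 2.55]. Speed limits (rad/s): [2.22, 2.22, 2.57, 3.14, 3.14, 3.14].

### API

Orientations are given as [roll, pitch, yaw] about the fixed x, y, z axes, in that order (R = Rz(yaw) Ry(pitch) Rx(roll)).
In Python, from cell import manip, eyes, finder gives the robot as it stands.
- The arm moves only by the tool drive_tool, never from a script. Its argument "rows" is a list of rows, each an object with "offset": the shift along the tool's x, y, z in mm, a list of three; "spin": the turn about the tool's z in degrees; "jaw": the finger opening in mm, from 0 to 94. In form: [{"offset": [dx, dy, dz], "spin": spin, "jaw": jaw}, ...]. A call has 1 to 20 rows; each row shifts and turns the commanded pose from where the row before left it, along the tool's axes as they then stand; what a row does not reach is not made up. A row lasts 1/10 s, in which the tool goes at most 50 mm and 8.59 degrees, less where a joint would pass 70% of its speed; a pose out of reach is approached as far as the arm can. A call is refused whole if a number of a shift passes 50 or a number of a turn 8.59, either way. A call with a gripper value outside its range is refused whole. The fingers move at their own pace and stop on an object; "force" is the grip in N (left out, the last holds). Time passes only in rows, so rows that do not move let the fingers close. It gives the time, the measured TCP pose, the force and the opening at its end, in the units of the state.
- manip.read_state(): the state, without advancing time (a new reading comes with each control period).
- eyes.camera(name): name is "side" or "top" or "wrist"; returns a dict with "color" (384x512x3 uint8, blue, green, red), "depth" (384x512 float32, mm along the optical axis (not along the pixel's ray), 0 where there is no reading), "vfov" (degrees; the focal length in pixels is half the picture's height over the tangent of half this angle, whatever the lens; pixels are square), "cx", "cy" (the principal point, pixels), "rvec" (rotation vector, rad) and "tvec" (3), from world to camera coordinates, as OpenCV has them. Camera axes: x right, y down, z forward; pixel columns grow to the right and rows downward; lengths in mm; the calibration is good to about 2 mm. The wrist camera is an equidistant fisheye: a pixel r from the principal point sees the ray r / f radians off the axis. A picture is of the moment at which its call begins.
- manip.sign_off(): hands the job in, once; it reports no verdict.
Trained networks look in the newest picture that a camera, given by its name, has taken for a name from the list of things; names that differ only in an ending like _2 or _b are one class to them, and where a whole thing is asked for, a point or a joint stands for the part that bears it (a point fixed in the world has none). Each returns a list of dicts, best first, with "p" (0 to 1); they miss things now and then, are a little off and sometimes report something else, mostly with a low value. They report only what shows in the picture. A call takes as long as a camera call. They do not tell look-alikes from the thing itself.
- finder.find_in(camera, target): "uv" ([column, row] in pixels, amid what is visible of it).
The state is a dict: "clock": time; "joints": joint angles; "qd": joint speeds; "effort": joint torques, N m; "eef_pos": TCP position; "eef_rot": TCP orientation; "wrist_force": force on the tool from outside, world axes, zero at the start; "moment": the same for the moment, N m; "finger_gap": finger opening in mm.
Only numpy, scipy, OpenCV 4.12 (cv2) and the standard library are available. Lean on these libraries where they do the work, as an engineer would, in place of code of your own. Each camera call takes 0.05 s, during which the arm holds its last target. There are 200 camera calls.

### The job

The tall capped specimen tube stands upright on the bench: while the tray is still out of the tube reader, lay the tube on its side in the tray's V cradle, cap towards the tray's black handle, and let go. Then slide the loaded tray fully home into the reader, up against its back stop, with the tube still lying in the cradle, and let go. Leave the squat jar, the short vial and the wash bottle standing where they are.

Things in the scene. Friction and masses are not known exactly. Their poses are not given: they have to be found in the camera images.
- tube: The tall specimen tube: amber cylinder 30 mm in diameter with a paper label band and a white cap, 96 mm tall in all (cap: the top 16 mm, 32 mm in diameter), about 70 g, standing upright on the bench, the tallest of the three amber containers. Origin: centre of its underside; z runs along its axis to the cap.
- tube_mid (a point): Point on the tube's axis half way along it, 48 mm above its underside. Axes as the tube's.
- tube_cap (a point): Centre of the cap's top face, 96 mm above the tube's underside.
- tray: Loose aluminium tray on the bench before the reader, about 0.4 kg: pan 150 mm long (x from -75 to +75 mm), 90 mm wide (y), floor 5 mm thick, rims up to 12 mm; two grey V supports in it, a grey end stop at its far end, a black handle on a 44 mm wide tongue at its near end. Origin: centre of the pan's underside; x points away from the handle, towards the reader; z up.
- cradle (a point): Where the lying tube's middle belongs: x = +10, y = 0, z = 45 mm in the tray's frame (axes as the tray's). V supports 6 mm thick at tray x = -9 and +45 mm, under 28 mm wide so fingers pass beside them, tops at 38 mm. End stop 36 mm wide, 50 mm tall, face at tray x = +62 mm: the tube's bottom then stands 4 mm from it and its cap overhangs the near support.
- tray_handle (a point): Grip point on the tray's black upright handle block (20 mm along x, 14 mm wide along y, top 60 mm above the bench): in the tray's frame at x = -95 mm, y = 0, 45 mm above the underside. Axes as the tray's.
- reader: White tube reader, fixed: a hood 85 mm deep, 83 mm tall, 112 mm wide with a clear roof, open towards the tray, before a housing 150 mm deep, 170 wide, 125 tall. Opening 96 mm wide, 78 high, no floor (the tray slides on the bench). Two steel guides, 20 mm tall, flare from the mouth out to x = -32 mm. Origin: middle of the mouth at bench level; x points into the opening, z up.
- reader_stop (a point): Middle of the reader's back stop, at bench level, 85 mm inside the mouth; axes as the reader's. The tray's front edge meets it: home, the tray's origin is at x = +10 mm, y = 0 in the reader's frame, axes parallel, and the handle 85 mm outside the mouth.
- squat_jar: Squat amber jar with white cap, 54 mm in diameter, 54 mm tall, a bystander. Origin: centre of its underside.
- short_vial: Short amber vial with white cap, 29 mm in diameter, 52 mm tall, a bystander. Origin: centre of its underside.
- wash_bottle: White wash bottle with orange cap and thin spout tube, 66 mm in diameter, 164 mm tall to the cap's top (spout to 235 mm), a bystander. Origin: centre of its underside.
There are look-alikes about, which are no part of the job. Leave any blue look-alike of the tray alone.

How it is judged (in metres and radians):
On the way:
1. The tube lies in the tray's cradle, cap towards the handle, let go, while the tray is still out of the reader (its origin more than 70 mm before the mouth) (x of tube_mid in the frame of cradle between -0.014 and 0.008 m and y of tube_mid in the frame of cradle between -0.004 and 0.004 m and z of tube_mid in the frame of cradle between -0.004 and 0.004 m and angle between the z axis of tube and the x axis of tray, either way round below 0.09 rad and x of tube_cap in the frame of cradle below -0.03 m and contact force between the fingers and tube below 0.05 N and x of tray in the frame of reader below -0.07 m), for 0.2 s.
At the end, for the whole second after the job is handed in: Tray flat on the bench, 4 to 13 mm inside the reader's mouth (origin), within 6 mm sideways and 0.06 rad; tube in its cradle, cap to the handle (middle -14 to +8 mm along, 4 mm sideways and in height, 0.09 rad); both released and at rest (x of tube_mid in the frame of cradle between -0.014 and 0.008 m and y of tube_mid in the frame of cradle between -0.004 and 0.004 m and z of tube_mid in the frame of cradle between -0.004 and 0.004 m and angle between the z axis of tube and the x axis of tray, either way round below 0.09 rad and x of tube_cap in the frame of cradle below -0.03 m and contact force between the fingers and tube below 0.05 N and contact force between the fingers and tray below 0.05 N and x of tray in the frame of reader between 0.004 and 0.013 m and y of tray in the frame of reader between -0.006 and 0.006 m and height (world z) of tray below 0.004 m and angle between the x axis of tray and the x axis of reader, either way round below 0.06 rad and linear speed of each of tube, tray below 0.02 m/s); the robot touches nothing.
It fails at once if The squat jar is moved by more than 40 mm or tipped over (distance of squat_jar from where it was at the start of the episode above 0.04 m or angle between squat_jar's own z axis and vertical above 0.6 rad).
It fails at once if The short vial is moved by more than 40 mm or tipped over (distance of short_vial from where it was at the start of the episode above 0.04 m or angle between short_vial's own z axis and vertical above 0.6 rad).
It fails at once if The wash bottle is moved by more than 40 mm or tipped over (distance of wash_bottle from where it was at the start of the episode above 0.04 m or angle between wash_bottle's own z axis and vertical above 0.6 rad).
It also fails if it takes over 64 s, if anything falls off the work surface, if the arm or the gripper's body presses on something with over 40 N, if the wrist force passes 120 N, or if a joint passes its speed limit or range.

## Working session

There is one attempt and no reset: what is moved stays moved. The work goes in short steps, Python scripts to look and compute and a tool call to move; the robot and the scene stay as the last step left them, time stands still between calls to the robot, and variables do not carry over. Pictures are saved under pics/ and viewed, about 8 in all and at most 12, crops included, and the job is handed in when it is done.

Besides the shell and the picture viewer there is one more tool, called in YAML: its name, and indented under it one key for each argument. drive_tool: Moves the arm, as the interface text tells. Its arguments: {"type":"object","properties":{"rows":{"type":"array","items":{"type":"object","properties":{"offset":{"type":"array","items":{"type":"number"}},"spin":{"type":"number"},"jaw":{"type":"number"}}}},"force":{"type":"number"}},"required":["rows"]}

```bash
ls; mkdir -p pics
cat > h.py <<'E'
import numpy as np, cv2
from cell import manip, eyes, finder
def shot(n,name=None):
    c=eyes.camera(n)
    if name: cv2.imwrite(f'pics/{name}.png',c['color'])
    return c
def cloud(c):
    d=c['depth'];H,W=d.shape;f=H/2/np.tan(np.radians(c['vfov']/2))
    v,u=np.mgrid[:H,:W]
    P=np.dstack([(u-c['cx'])/f*d,(v-c['cy'])/f*d,d])
    R=cv2.Rodrigues(np.array(c['rvec'],float))[0]
    Q=(P-np.array(c['tvec']).ravel())@R
    Q[d<=0]=np.nan
    return Q
E
python3 - <<'E'
from h import *
a=shot('top','a');
for t in ['tube','tray','tray_handle','reader','squat_jar','short_vial','wash_bottle']:
    Q=cloud(a)
    for r in finder.find_in('top',t)[:3]:
        u,v=map(int,np.round(r['uv'])); print(t,round(r['p'],2),u,v,Q[v,u].round())
b=shot('side','b')
cv2.imwrite('pics/ab.png',cv2.resize(np.hstack([a['color'],b['color']]),(800,300)))
s=manip.read_state();print(s)
E
```

```text
pics
tube 0.73 350 159 [ 627. -231.   93.]
tray 0.95 315 265 [ 352. -134.   16.]
tray 0.58 266 185 [575.  -8.  20.]
tray 0.52 157 151 [648. 270. 146.]
tray_handle 0.93 268 186 [572. -13.  22.]
tray_handle 0.62 316 264 [ 355. -135.   26.]
tray_handle 0.2 355 158 [ 629. -243.   96.]
reader 0.98 265 80 [840. -10. 130.]
squat_jar 0.75 157 222 [476. 288.  53.]
squat_jar 0.65 267 76 [853. -16. 127.]
short_vial 0.58 354 209 [ 503. -255.    1.]
wash_bottle 0.96 158 149 [653. 267. 147.]
wash_bottle 0.53 158 216 [492. 285.  55.]
{'clock': 0.45, 'joints': array([ 1.07238377e+00,  2.99931750e-01,  1.52105244e+00,  1.31569827e-05,
        1.32070230e+00, -6.66167972e-02]), 'qd': array([-7.09590708e-05,  1.40974750e-04,  8.50055483e-04,  1.22003241e-03,
       -8.60620462e-04,  2.54895319e-03]), 'effort': array([-9.57263546e-04, -5.31268179e+01, -3.52682519e+01,  7.08274450e-02,
        2.16249120e-02, -7.78639617e-06]), 'eef_pos': array([230.17401812, 499.49360366, 302.60595253]), 'eef_rot': array([-3.14149988e+00, -1.89653850e-05,  2.70979364e+00]), 'wrist_force': array([ 0.84442991, -0.42942328,  0.77176257]), 'moment': array([-0.04485714,  0.01020246,  0.03783397]), 'finger_gap': 93.87968162974687}
```

View pics/a.png

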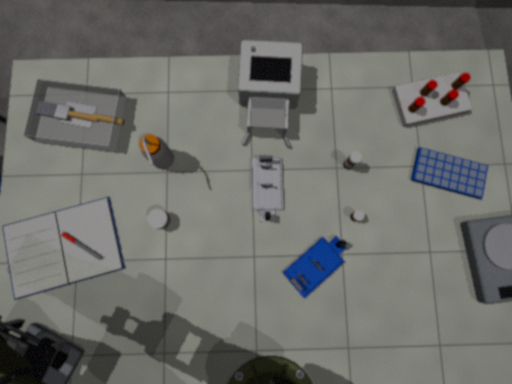

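View pics/b.png

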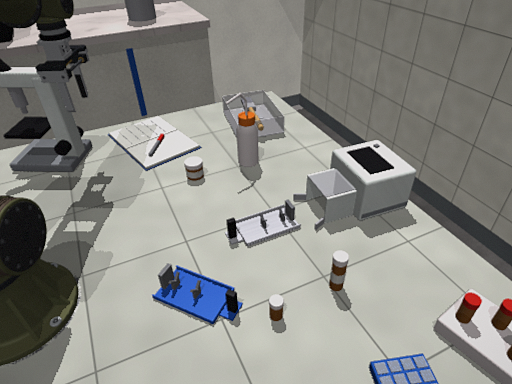

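The amber candidates in the top view are the tall tube (355,158), the short vial (359,216) and the squat jar (157,217). The tube is the tallest, at about 95 mm. The silver tray is at (268,186), with the blue look-alike at (315,265). I'll measure these and confirm in a crop.

Run:
```python
from h import *
c=shot('top');Q=cloud(c)
def box(x0,x1,y0,y1,z0,z1):
    m=(Q[...,0]>x0)&(Q[...,0]<x1)&(Q[...,1]>y0)&(Q[...,1]<y1)&(Q[...,2]>z0)&(Q[...,2]<z1)
    return Q[m],m
def rep(n,*b):
    p,m=box(*b); 
    if len(p): print(n,len(p),'min',p.min(0).round(),'max',p.max(0).round(),'mid',((p.min(0)+p.max(0))/2).round(1),'mean',p.mean(0).round(1))
rep('tubecap',580,680,-300,-190,85,105)
rep('vialcap',450,560,-320,-210,42,60)
rep('handle',460,540,-60,60,45,70)
rep('stop',590,660,-60,60,42,58)
p,m=box(470,660,-70,70,3,20);print('pan',cv2.minAreaRect(p[:,:2].astype(np.float32)))
rep('hood',660,800,-100,100,70,95)
rep('house',700,1000,-150,150,110,135)
p,m=box(640,1000,-150,150,110,135);print(cv2.minAreaRect(p[:,:2].astype(np.float32)))
p,m=box(600,720,-100,100,12,28);print('guides');q=p[np.argsort(p[:,0])];print(len(q),q[::max(1,len(q)//12)].round())
b=shot('side')
cr=lambda im,x,y,w,h:cv2.resize(im[y:y+h,x:x+w],(400,400),interpolation=2)
cv2.imwrite('pics/crop.png',np.hstack([cr(c['color'],225,120,150,150),cr(b['color'],215,160,160,160)]))
```

```text
tubecap 122 min [ 618. -260.   86.] max [ 648. -228.  103.] mid [ 632.7 -243.9   94.5] mean [ 632.3 -244.    96.5]
vialcap 96 min [ 468. -267.   43.] max [ 495. -239.   58.] mid [ 481.7 -253.1   50.7] mean [ 482.1 -252.    52.3]
handle 46 min [479. -15.  52.] max [498.  -1.  65.] mid [488.5  -7.8  58.7] mean [488.   -7.8  59.7]
stop 51 min [645. -26.  46.] max [655.   8.  54.] mid [649.8  -9.2  50.1] mean [649.9  -9.2  50. ]
pan ((564.8343505859375, 0.22423553466796875), (187.635986328125, 139.2615203857422), 0.196809321641922)
hood 1086 min [720. -74.  70.] max [800.  41.  90.] mid [759.8 -16.1  80. ] mean [761.5 -16.8  83.4]
house 3272 min [ 803. -115.  110.] max [964.  63. 135.] mid [883.4 -25.9 122.3] mean [878.9 -24.9 125.6]
((883.4756469726562, -25.634300231933594), (170.3534698486328, 150.35256958007812), 85.52278900146484)
guides
108 [[601. -51.  15.]
 [625. -12.  27.]
 [626.  36.  14.]
 [632.  36.  12.]
 [645.   7.  17.]
 [645.   7.  28.]
 [649.  10.  13.]
 [690. -78.  17.]
 [699. -69.  19.]
 [703.  54.  24.]
 [709. -69.  24.]
 [716.  45.  22.]]
```

View pics/crop.png

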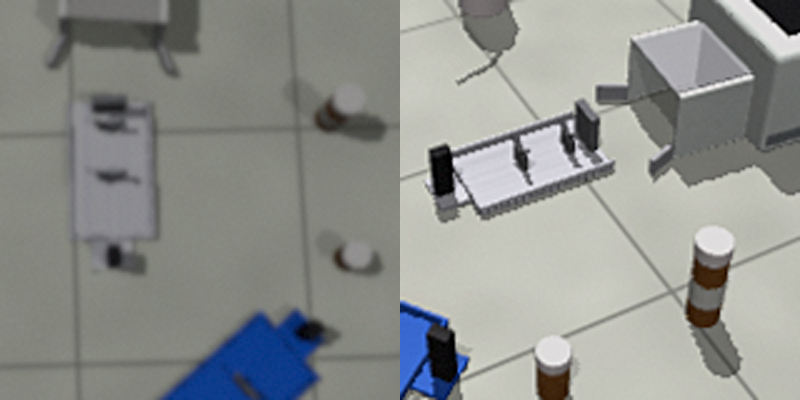

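The crop confirms it: the tall banded tube is at right, the vial is below it, and the silver tray's handle is on the robot side. The tool can only translate and spin, so I'll pivot the tube in a light grip against the bench. First I'll turn the tool.

drive_tool:
  rows:
    - {"offset":[0,0,0],"spin":-8.25}
    - {"offset":[0,0,0],"spin":-8.25}
    - {"offset":[0,0,0],"spin":-8.25}
    - {"offset":[0,0,0],"spin":0}

```text
validation failed for argument at $.ro...
```

drive_tool:
  rows:
    - {"offset":[0,0,0],"spin":-8.25,"jaw":94}
    - {"offset":[0,0,0],"spin":-8.25,"jaw":94}
    - {"offset":[0,0,0],"spin":-8.25,"jaw":94}
  force: 5

```text
clock: 0.85
eef_pos: [230.2, 499.5, 302.6]
eef_rot: [-3.142, -0.0, -3.136]
wrist_force: [-0.3, -0.1, -0.3]
finger_gap: 93.9
```

drive_tool:
  rows:
    - {"offset":[-22,-41,0],"spin":0,"jaw":94}
    - {"offset":[-22,-41,0],"spin":0,"jaw":94}
    - {"offset":[-22,-41,0],"spin":0,"jaw":94}
    - {"offset":[-22,-41,0],"spin":0,"jaw":94}
    - {"offset":[-22,-41,0],"spin":0,"jaw":94}
    - {"offset":[-22,-41,0],"spin":0,"jaw":94}
    - {"offset":[-22,-41,0],"spin":0,"jaw":94}
    - {"offset":[-22,-41,0],"spin":0,"jaw":94}
    - {"offset":[-22,-41,0],"spin":0,"jaw":94}
    - {"offset":[-22,-41,0],"spin":0,"jaw":94}
    - {"offset":[-22,-41,0],"spin":0,"jaw":94}
    - {"offset":[-22,-41,0],"spin":0,"jaw":94}
    - {"offset":[-22,-41,0],"spin":0,"jaw":94}
    - {"offset":[-22,-41,0],"spin":0,"jaw":94}
    - {"offset":[-22,-41,0],"spin":0,"jaw":94}
    - {"offset":[-22,-41,0],"spin":0,"jaw":94}
    - {"offset":[-22,-41,0],"spin":0,"jaw":94}
    - {"offset":[-22,-41,0],"spin":0,"jaw":94}

```text
clock: 2.65
eef_pos: [626.9, -240.3, 302.6]
eef_rot: [3.142, 0.0, -3.142]
wrist_force: [0.2, 1.6, 0.7]
finger_gap: 94.1
```

drive_tool:
  rows:
    - {"offset":[-5.5,-3.5,40],"spin":0,"jaw":94}
    - {"offset":[0,0,40],"spin":0,"jaw":94}
    - {"offset":[0,0,40],"spin":0,"jaw":94}
    - {"offset":[0,0,30],"spin":0,"jaw":94}
    - {"offset":[0,0,19],"spin":0,"jaw":94}
    - {"offset":[0,0,0],"spin":0,"jaw":60}
    - {"offset":[0,0,0],"spin":0,"jaw":40}
    - {"offset":[0,0,0],"spin":0,"jaw":20}
    - {"offset":[0,0,0],"spin":0,"jaw":20}
    - {"offset":[0,0,0],"spin":0,"jaw":20}
    - {"offset":[0,0,0],"spin":0,"jaw":20}
  force: 8

```text
clock: 3.75
eef_pos: [631.9, -242.0, 134.2]
eef_rot: [-3.141, 0.001, -3.141]
wrist_force: [0.1, 0.1, 0.5]
finger_gap: 49.3
```

drive_tool:
  rows:
    - {"offset":[0,0,0],"spin":0,"jaw":20}
    - {"offset":[0,0,0],"spin":0,"jaw":20}
    - {"offset":[0,0,0],"spin":0,"jaw":20}
    - {"offset":[0,0,0],"spin":0,"jaw":20}
    - {"offset":[0,0,0],"spin":0,"jaw":20}

```text
clock: 4.25
eef_pos: [631.8, -241.9, 133.6]
eef_rot: [3.142, -0.0, -3.141]
wrist_force: [-0.6, -0.3, 0.4]
finger_gap: 31.4
```

drive_tool:
  rows:
    - {"offset":[0,0,0],"spin":0,"jaw":20}
    - {"offset":[0,0,0],"spin":0,"jaw":20}
    - {"offset":[0,0,-15],"spin":0,"jaw":20}
    - {"offset":[0,0,-15],"spin":0,"jaw":20}
    - {"offset":[0,0,0],"spin":0,"jaw":20}

```text
clock: 4.75
eef_pos: [632.7, -242.3, 167.3]
eef_rot: [-3.14, 0.004, -3.141]
wrist_force: [-0.7, -0.1, 0.0]
finger_gap: 31.8
```

Run:
```python
from h import *
s=manip.read_state();print(s['eef_pos'],s['wrist_force'],s['finger_gap'])
w=shot('wrist'); b=shot('side')
cr=lambda im,x,y,w,h:cv2.resize(im[y:y+h,x:x+w],(400,400),interpolation=2)
cv2.imwrite('pics/d.png',np.hstack([cv2.resize(w['color'],(400,400)),cr(b['color'],260,160,160,160)]))
```

```text
[ 632.69271512 -242.28714902  167.27278264] [-0.68934059 -0.1116257   0.04393428] 31.781485473433264
```

View pics/d.png

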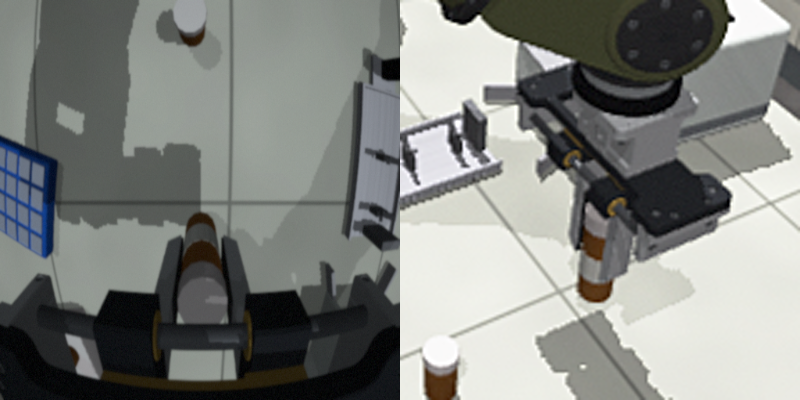

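Held and lifted. I'll carry it to clear bench, away from the vial, and set it down lightly.

drive_tool:
  rows:
    - {"offset":[0,25,0],"spin":0,"jaw":20}
    - {"offset":[0,25,0],"spin":0,"jaw":20}
    - {"offset":[0,25,0],"spin":0,"jaw":20}
    - {"offset":[0,20,0],"spin":0,"jaw":20}
    - {"offset":[0,0,10],"spin":0,"jaw":20}
    - {"offset":[0,0,10],"spin":0,"jaw":20}
    - {"offset":[0,0,8],"spin":0,"jaw":20}
    - {"offset":[0,0,0],"spin":0,"jaw":20}
    - {"offset":[0,0,0],"spin":0,"jaw":20}
    - {"offset":[0,0,0],"spin":0,"jaw":20}
  force: 6

```text
clock: 5.85
eef_pos: [631.8, -147.3, 135.8]
eef_rot: [-3.142, 0.0, 3.141]
wrist_force: [0.4, 0.3, -0.1]
finger_gap: 31.9
```

drive_tool:
  rows:
    - {"offset":[0,0,2],"spin":0,"jaw":20}
    - {"offset":[0,0,2],"spin":0,"jaw":20}
    - {"offset":[0,0,0],"spin":0,"jaw":20}

```text
clock: 6.15
eef_pos: [632.1, -147.2, 132.3]
eef_rot: [-3.141, 0.001, -3.141]
wrist_force: [0.2, -1.3, 2.8]
finger_gap: 31.8
```

drive_tool:
  rows:
    - {"offset":[5,0,0.5],"spin":0,"jaw":20}
    - {"offset":[5,0,0],"spin":0,"jaw":20}
    - {"offset":[5,0,0],"spin":0,"jaw":20}
    - {"offset":[5,0,0],"spin":0,"jaw":20}
    - {"offset":[5,0,1],"spin":0,"jaw":20}
    - {"offset":[5,0,1.5],"spin":0,"jaw":20}
    - {"offset":[0,0,0],"spin":0,"jaw":20}

```text
clock: 6.85
eef_pos: [601.2, -147.0, 128.8]
eef_rot: [-3.142, -0.0, -3.142]
wrist_force: [-0.6, -0.7, 5.9]
finger_gap: 31.6
```

Run:
```python
from h import *
b=shot('side');w=shot('wrist')
cr=lambda im,x,y,w,h:cv2.resize(im[y:y+h,x:x+w],(400,400),interpolation=2)
cv2.imwrite('pics/e.png',np.hstack([cv2.resize(w['color'],(400,400)),cr(b['color'],230,160,160,160)]))
```

```text
(no output)
```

View pics/e.png

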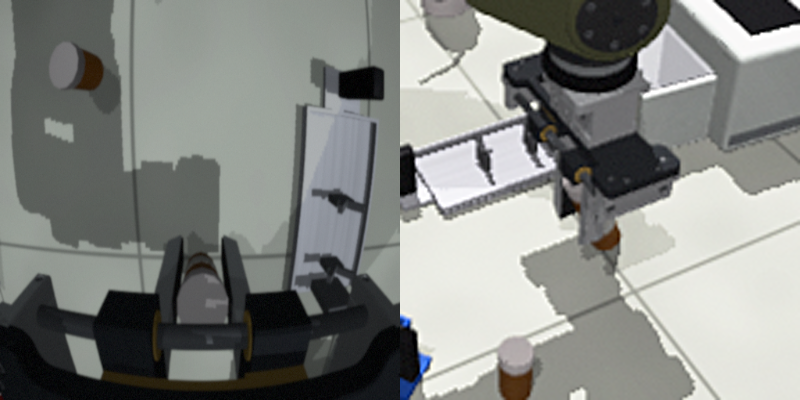

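The tube is pivoting about the pads as wanted: the cap leans toward the robot and its bottom edge holds on the bench. I'll continue the arc.

drive_tool:
  rows:
    - {"offset":[4.6,0,1.6],"spin":0,"jaw":20}
    - {"offset":[4.6,0,1.8],"spin":0,"jaw":20}
    - {"offset":[4.6,0,2.2],"spin":0,"jaw":20}
    - {"offset":[4,0,2.7],"spin":0,"jaw":20}
    - {"offset":[4,0,3],"spin":0,"jaw":20}
    - {"offset":[3.8,0,3.3],"spin":0,"jaw":20}
    - {"offset":[3.2,0,3.8],"spin":0,"jaw":20}
    - {"offset":[3,0,4],"spin":0,"jaw":20}
    - {"offset":[0,0,0],"spin":0,"jaw":20}

```text
clock: 7.85
eef_pos: [569.2, -146.8, 105.4]
eef_rot: [3.141, -0.002, 3.142]
wrist_force: [0.2, -0.3, 0.2]
finger_gap: 31.9
```

Run:
```python
from h import *
b=shot('side');w=shot('wrist')
cr=lambda im,x,y,w,h:cv2.resize(im[y:y+h,x:x+w],(400,400),interpolation=2)
cv2.imwrite('pics/f.png',np.hstack([cv2.resize(w['color'],(400,400)),cr(b['color'],210,160,160,160)]))
```

```text
(no output)
```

View pics/f.png

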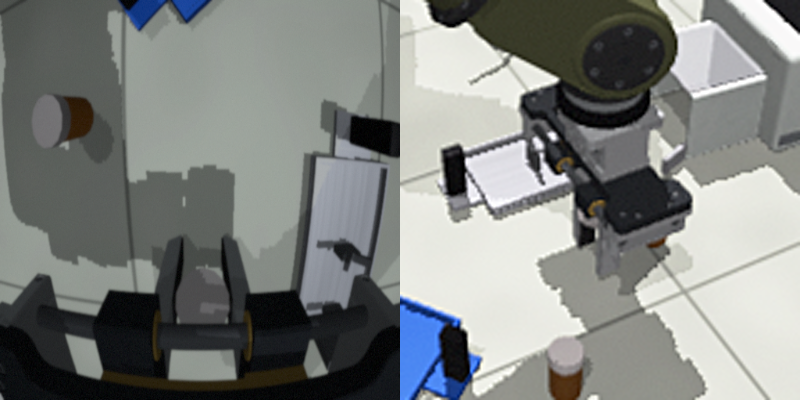

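drive_tool:
  rows:
    - {"offset":[0,0,0],"spin":0,"jaw":20}
    - {"offset":[0,0,-15],"spin":0,"jaw":20}
    - {"offset":[0,0,-20],"spin":0,"jaw":20}
    - {"offset":[0,0,-25],"spin":0,"jaw":20}
    - {"offset":[0,0,-20],"spin":0,"jaw":20}
    - {"offset":[0,0,-10],"spin":0,"jaw":20}
    - {"offset":[-4,30,0],"spin":0,"jaw":20}
    - {"offset":[-4,30,0],"spin":0,"jaw":20}
    - {"offset":[-4,30,0],"spin":0,"jaw":20}
    - {"offset":[-4,30,0],"spin":0,"jaw":20}
    - {"offset":[0,18,0],"spin":0,"jaw":20}
    - {"offset":[0,0,0],"spin":0,"jaw":20}
    - {"offset":[0,0,0],"spin":0,"jaw":20}
  force: 12

```text
clock: 9.25
eef_pos: [585.9, -9.1, 196.3]
eef_rot: [-3.141, -0.0, -3.141]
wrist_force: [0.2, -0.3, -0.2]
finger_gap: 31.6
```

```bash
cat >> h.py <<'E'
def fcloud(c):
    d=c['depth'];H,W=d.shape;f=H/2/np.tan(np.radians(c['vfov']/2))
    v,u=np.mgrid[:H,:W];x=u-c['cx'];y=v-c['cy'];r=np.hypot(x,y)+1e-9;t=np.tan(np.minimum(r/f,1.5))
    P=np.dstack([x/r*t*d,y/r*t*d,d])
    R=cv2.Rodrigues(np.array(c['rvec'],float))[0]
    Q=(P-np.array(c['tvec']).ravel())@R;Q[d<=0]=np.nan
    return Q
E
python3 - <<'E'
from h import *
s=manip.read_state();T=s['eef_pos'];print(T,s['eef_rot'],s['finger_gap'])
w=shot('wrist','g');b=shot('side')
Q=fcloud(w)
# tray parts
def rep(n,m):
    p=Q[m];print(n,len(p), p.min(0).round(1) if len(p) else '',p.max(0).round(1) if len(p) else '',np.median(p,0).round(1) if len(p) else '')
L=Q-T
# cap face: between fingers, x<grip, z near grip
m=(abs(L[...,1])<15)&(L[...,0]<-5)&(L[...,0]>-70)&(L[...,2]>-125)&(L[...,2]<-45)
rep('cap',m)
p=L[m];
if len(p)>20:
    print(p[::max(1,len(p)//15)].round(0))
    # RANSAC plane of the cap face
    rng=np.random.default_rng(0);best=None
    for _ in range(400):
        a=p[rng.choice(len(p),3,False)];n=np.cross(a[1]-a[0],a[2]-a[0]);k=np.linalg.norm(n)
        if k<1: continue
        n/=k;i=abs((p-a[0])@n)<1
        if best is None or i.sum()>best.sum(): best=i
    q=p[best];c0=q.mean(0);n=np.linalg.svd(q-c0)[2][2];print('plane',best.sum(),c0.round(1),n.round(3),'min',q.min(0).round(),'max',q.max(0).round())
rep('handle',(abs(Q[...,0]-488)<25)&(abs(Q[...,1]+8)<25)&(Q[...,2]>50)&(Q[...,2]<66))
cr=lambda im,x,y,w,h:cv2.resize(im[y:y+h,x:x+w],(400,400),interpolation=2)
cv2.imwrite('pics/g2.png',np.hstack([cv2.resize(w['color'],(400,400)),cr(b['color'],210,120,160,160)]))
E
```

```text
[585.90585962  -9.10386921 196.31325614] [-3.14142637e+00 -1.75929798e-04 -3.14080021e+00] 31.565250561884966
cap 0   
handle 518 [477.8 -13.6  56.7] [4.972e+02 3.000e-01 6.240e+01] [487.7  -7.1  60.2]
```

View pics/g2.png

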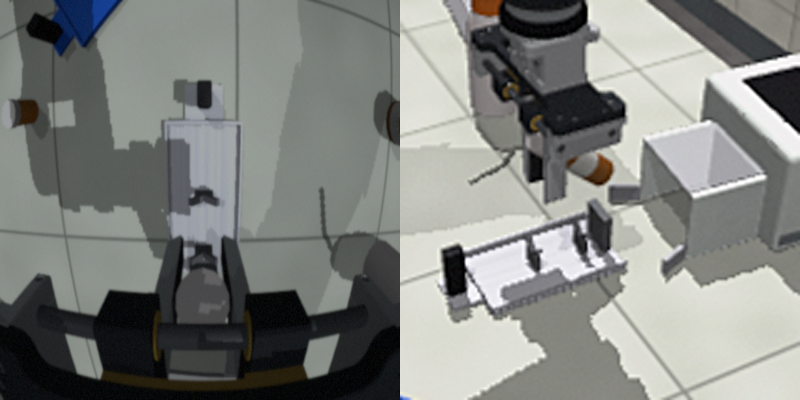

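Run:
```python
from h import *
from scipy.optimize import least_squares
s=manip.read_state();T=s['eef_pos']
Q=cloud(shot('side'));L=Q-T
m=(abs(L[...,1])<20)&(L[...,0]>9)&(L[...,0]<75)&(L[...,2]>-140)&(L[...,2]<-55)
p=L[m];print(len(p),p.min(0).round(),p.max(0).round())
def res(v):
    d=np.array([np.cos(v[0]),0,np.sin(v[0])]);o=np.array([0,v[2],v[1]]);q=p-o
    return np.linalg.norm(q-np.outer(q@d,d),axis=1)-15
r=least_squares(res,[-0.35,-78,0],loss='soft_l1');v=r.x
d=np.array([np.cos(v[0]),0,np.sin(v[0])]);q=(p-np.array([0,v[2],v[1]]))@d
print('pitch deg',np.degrees(v[0]),'axis z at grip',v[1],'y',v[2],'bottom along',np.percentile(q,[90,97,99,100]).round(1),'rms',res(v).std())
```

```text
174 [  18.  -17. -100.] [ 69.  -0. -55.]
pitch deg -44.238387493436406 axis z at grip -34.29571601201055 y 0.8228813263340802 bottom along [79.7 83.1 85.  87.7] rms 0.9168550922473255
```

Run:
```python
from h import *
from scipy.optimize import least_squares
s=manip.read_state();T=s['eef_pos']
c=shot('side');Q=cloud(c);L=Q-T
m=(abs(L[...,1])<20)&(L[...,0]>9)&(L[...,0]<75)&(L[...,2]>-140)&(L[...,2]<-60)
p=L[m];print(np.c_[p,c['color'][m]][::6].round())
for zc in (-66,-72):
    p=L[m];p=p[p[:,2]<zc]
    def res(v):
        d=np.array([np.cos(v[0]),0,np.sin(v[0])]);q=p-np.array([0,v[2],v[1]])
        return np.linalg.norm(q-np.outer(q@d,d),axis=1)-15
    v=least_squares(res,[-0.35,-78,0],loss='soft_l1').x
    d=np.array([np.cos(v[0]),0,np.sin(v[0])]);q=(p-np.array([0,v[2],v[1]]))@d
    print(zc,len(p),'pitch',np.degrees(v[0]),'z',v[1],'y',v[2],'bottom',np.percentile(q,[90,97,100]).round(1),res(v).std())
```

```text
[[ 51.  -2. -63. 131. 132. 131.]
 [ 44. -10. -62. 147. 153. 154.]
 [ 37. -11. -62. 120. 124. 125.]
 [ 58.  -5. -73.   5.  55. 112.]
 [ 42. -13. -65. 121. 124. 125.]
 [ 63.  -5. -78.  30.  73. 121.]
 [ 24. -16. -60. 103. 107. 107.]
 [ 42. -13. -68. 118. 122. 122.]
 [ 61.  -9. -78.  24.  66. 112.]
 [ 25. -14. -65. 102. 105. 105.]
 [ 41. -15. -70. 114. 118. 117.]
 [ 60. -11. -79.  28.  63. 105.]
 [ 26. -12. -69.  97. 101.  99.]
 [ 41. -15. -72. 111. 113. 112.]
 [ 60. -12. -81.  23.  58.  96.]
 [ 27. -10. -74.  90.  92.  92.]
 [ 42. -14. -76. 104. 108. 109.]
 [ 58. -14. -82.  26.  57.  91.]
 [ 31. -13. -76.  90.  93.  92.]
 [ 47. -14. -81.  15.  45.  77.]
 [ 64. -14. -87.  30.  61.  96.]
 [ 43. -13. -84.  28.  46.  70.]
 [ 59. -13. -89.  19.  51.  79.]
 [ 46. -13. -88.  17.  42.  66.]
 [ 61. -14. -92.  33.  57.  85.]
 [ 54. -13. -94.  14.  40.  66.]
 [ 55. -12. -98.   0.  19.  46.]]
-66 129 pitch -43.374714978624716 z -35.831732599984925 y 0.7817313838474242 bottom [80.1 83.3 85. ] 0.9106264793933256
-72 102 pitch -43.03423340886579 z -36.480441742758806 y 0.8211444739508167 bottom [80.3 82.9 84.5] 0.9411748946248688
```

The side view shows what happened. The fingers pinch the wider cap (gap 32 mm), so the pivot sits about 40 mm below the TCP and the tilt is about 45°. From there the fingertips would hit the tray floor before the tube lay flat. I'll stand the tube back up on the bench, regrip with the cap at the pads, and tip it again.

drive_tool:
  rows:
    - {"offset":[4,-30,0],"spin":0,"jaw":20}
    - {"offset":[4,-30,0],"spin":0,"jaw":20}
    - {"offset":[4,-30,0],"spin":0,"jaw":20}
    - {"offset":[4,-30,0],"spin":0,"jaw":20}
    - {"offset":[0,-18,0],"spin":0,"jaw":20}
    - {"offset":[0,0,25],"spin":0,"jaw":20}
    - {"offset":[0,0,25],"spin":0,"jaw":20}
    - {"offset":[0,0,25],"spin":0,"jaw":20}
    - {"offset":[0,0,10],"spin":0,"jaw":20}
    - {"offset":[0,0,4],"spin":0,"jaw":20}
    - {"offset":[0,0,2],"spin":0,"jaw":20}
    - {"offset":[0,0,0],"spin":0,"jaw":20}
    - {"offset":[0,0,0],"spin":0,"jaw":20}
  force: 6

```text
clock: 10.75
eef_pos: [570.4, -147.1, 106.2]
eef_rot: [-3.141, 0.002, -3.141]
wrist_force: [-0.2, 0.4, 0.1]
finger_gap: 31.6
```

drive_tool:
  rows:
    - {"offset":[0,0,2],"spin":0,"jaw":20}
    - {"offset":[-4,0,-0.5],"spin":0,"jaw":20}
    - {"offset":[-4,0,-2],"spin":0,"jaw":20}
    - {"offset":[-4,0,-2],"spin":0,"jaw":20}
    - {"offset":[-4,0,-2],"spin":0,"jaw":20}
    - {"offset":[-4,0,-1.8],"spin":0,"jaw":20}
    - {"offset":[-5,0,-1.5],"spin":0,"jaw":20}
    - {"offset":[-5,0,-1],"spin":0,"jaw":20}
    - {"offset":[-6,0,-0.8],"spin":0,"jaw":20}
    - {"offset":[-6,0,-0.5],"spin":0,"jaw":20}
    - {"offset":[-6,0,0],"spin":0,"jaw":20}
    - {"offset":[-6,0,0],"spin":0,"jaw":20}
    - {"offset":[-6,0,0.5],"spin":0,"jaw":20}
    - {"offset":[0,0,0],"spin":0,"jaw":20}

```text
clock: 12.15
eef_pos: [630.5, -146.9, 114.6]
eef_rot: [-3.142, 0.0, -3.141]
wrist_force: [-0.8, -0.2, -0.7]
finger_gap: 31.9
```

Run:
```python
from h import *
b=shot('side');w=shot('wrist')
cr=lambda im,x,y,w,h:cv2.resize(im[y:y+h,x:x+w],(400,400),interpolation=2)
cv2.imwrite('pics/i.png',np.hstack([cv2.resize(w['color'],(400,400)),cr(b['color'],230,160,160,160)]))
```

```text
(no output)
```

View pics/i.png

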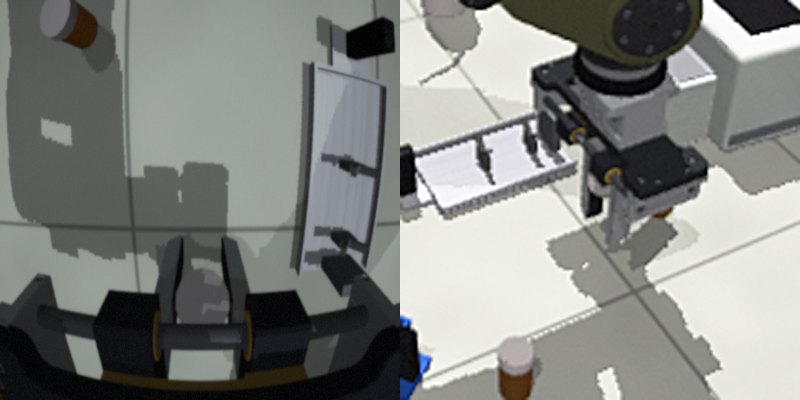

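Friction alone can't right it, so I'll change plan. I'll tip further until the fingertips are just above the bench, let the tube lie down between the open fingers, and regrip it lying at its middle.

drive_tool:
  rows:
    - {"offset":[0,0,3],"spin":0,"jaw":20}
    - {"offset":[0,0,3],"spin":0,"jaw":20}
    - {"offset":[3.5,0,2],"spin":0,"jaw":20}
    - {"offset":[3.5,0,2],"spin":0,"jaw":20}
    - {"offset":[3.5,0,2],"spin":0,"jaw":20}
    - {"offset":[3.5,0,2],"spin":0,"jaw":20}
    - {"offset":[0,0,0],"spin":0,"jaw":20}
    - {"offset":[0,0,0],"spin":0,"jaw":20}
  force: 4

```text
clock: 13.05
eef_pos: [616.0, -147.0, 101.0]
eef_rot: [-3.142, 0.0, -3.141]
wrist_force: [1.2, -0.9, 0.3]
finger_gap: 32.0
```

drive_tool:
  rows:
    - {"offset":[0,0,0],"spin":0,"jaw":32}
    - {"offset":[0,0,0],"spin":0,"jaw":32.5}
    - {"offset":[0,0,0],"spin":0,"jaw":33}
    - {"offset":[0,0,0],"spin":0,"jaw":34}
    - {"offset":[0,0,0],"spin":0,"jaw":35}
    - {"offset":[0,0,0],"spin":0,"jaw":36}
    - {"offset":[0,0,0],"spin":0,"jaw":36}
    - {"offset":[0,0,0],"spin":0,"jaw":36}
  force: 3

```text
clock: 13.85
eef_pos: [616.0, -146.9, 100.8]
eef_rot: [-3.142, -0.0, -3.141]
wrist_force: [-0.3, -0.4, -1.3]
finger_gap: 36.0
```

Run:
```python
from h import *
s=manip.read_state();T=s['eef_pos'];print(T,s['finger_gap'])
b=shot('side');w=shot('wrist');t=shot('top')
Q=cloud(b);hsv=cv2.cvtColor(b['color'],cv2.COLOR_BGR2HSV)
m=(abs(Q[...,1]+147)<40)&(Q[...,0]>540)&(Q[...,0]<740)&(Q[...,2]>4)&(Q[...,2]<60)
amb=m&(hsv[...,1]>120);p=Q[amb];print('amber side',len(p),p.min(0).round(),p.max(0).round() if len(p) else'')
cr=lambda im,x,y,w,h:cv2.resize(im[y:y+h,x:x+w],(400,400),interpolation=2)
cv2.imwrite('pics/j.png',np.hstack([cv2.resize(w['color'],(400,400)),cr(b['color'],260,180,140,140)]))
```

```text
[ 615.97399312 -146.92635671  100.83216754] 36.01440881715122
amber side 105 [ 594. -165.   14.] [ 622. -126.   48.]
```

View pics/j.png

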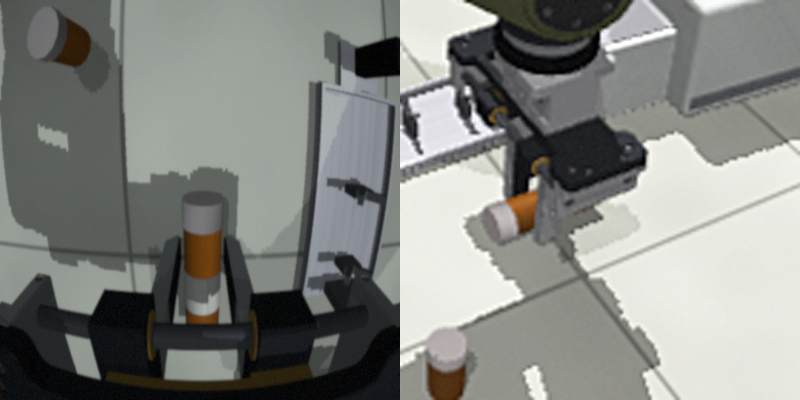

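The tube now lies between the fingers with its cap toward the robot (wrist view at 203,210). Next I'll measure its extent along x.

Run:
```python
from h import *
for n,fn in (('side',cloud),('wrist',fcloud)):
    c=shot(n);Q=fn(c);hsv=cv2.cvtColor(c['color'],cv2.COLOR_BGR2HSV)
    m=(abs(Q[...,1]+147)<22)&(Q[...,0]>500)&(Q[...,0]<740)&(Q[...,2]>10)&(Q[...,2]<45)
    p=Q[m];a=hsv[m][:,1]>110;print(n,'amber x',np.percentile(p[a][:,0],[1,50,99]).round(1))
    q=p[(~a)&(p[:,0]<605)]
    if len(q): print('white',len(q),np.percentile(q,[2,50,98],axis=0).round(1).tolist())
    q=p[p[:,2]>25]
    if len(q): print('>25 y vs x',np.polyfit(q[:,0]-600,q[:,1],1).round(3),q[:,2].max().round(1), np.percentile(q[:,0],[1,99]).round())
```

```text
side amber x [595.7 605.4 622.1]
white 146 [[576.9, -161.4, 11.2], [582.5, -152.0, 26.7], [599.7, -130.7, 34.9]]
>25 y vs x [   0.337 -144.658] 44.6 [577. 621.]
wrist amber x [594.9 610.2 658.2]
white 1993 [[577.5, -161.0, 12.2], [583.1, -146.3, 28.8], [594.5, -131.8, 32.8]]
>25 y vs x [-2.00000e-03 -1.46591e+02] 45.0 [578. 655.]
```

drive_tool:
  rows:
    - {"offset":[-4,0,0],"spin":0,"jaw":36}
    - {"offset":[-4,0,0],"spin":0,"jaw":36}
    - {"offset":[0,0,0],"spin":0,"jaw":25}
    - {"offset":[0,0,0],"spin":0,"jaw":20}
    - {"offset":[0,0,0],"spin":0,"jaw":20}
    - {"offset":[0,0,0],"spin":0,"jaw":20}
    - {"offset":[0,0,-15],"spin":0,"jaw":20}
    - {"offset":[0,0,-20],"spin":0,"jaw":20}
    - {"offset":[0,0,-20],"spin":0,"jaw":20}
    - {"offset":[0,0,-20],"spin":0,"jaw":20}
    - {"offset":[5,28,0],"spin":0,"jaw":20}
    - {"offset":[10,28,0],"spin":0,"jaw":20}
    - {"offset":[10,28,0],"spin":0,"jaw":20}
    - {"offset":[10,28,0],"spin":0,"jaw":20}
    - {"offset":[0,27,0],"spin":0,"jaw":20}
    - {"offset":[0,0,0],"spin":0,"jaw":20}
    - {"offset":[0,0,0],"spin":0,"jaw":20}
  force: 15

```text
clock: 15.8
eef_pos: [589.1, -7.8, 176.8]
eef_rot: [-3.141, 0.001, -3.14]
wrist_force: [-0.1, -0.8, 0.0]
finger_gap: 29.8
```

Run:
```python
from h import *
s=manip.read_state();T=s['eef_pos'];print(T,s['eef_rot'],s['finger_gap'])
c=shot('wrist');Q=fcloud(c)
def rep(n,m):
    p=Q[m]
    if len(p):print(n,len(p),np.percentile(p,[3,50,97],axis=0).round(1).tolist())
rep('handle',(abs(Q[...,0]-488)<25)&(abs(Q[...,1]+8)<25)&(Q[...,2]>50)&(Q[...,2]<66))
L=Q-T
m=(abs(L[...,1])<22)&(abs(L[...,0])<80)&(L[...,2]>-115)&(L[...,2]<-62)
rep('tube',m);p=Q[m&(L[...,2]>-78)];print('slope z,y vs x',np.polyfit(p[:,0],p[:,2],1)[0].round(3),np.polyfit(p[:,0],p[:,1],1)[0].round(3))
a=m&(cv2.cvtColor(c['color'],cv2.COLOR_BGR2HSV)[...,1]>110);rep('amber',a)
# pan long edges
rim=(Q[...,2]>8)&(Q[...,2]<18)&(Q[...,0]>515)&(Q[...,0]<580)
for sgn in (-1,1): rep('rim',rim&(abs(Q[...,1]+8-sgn*44)<6))
b=shot('side')
cv2.imwrite('pics/k.png',np.hstack([cv2.resize(c['color'],(400,400)),cv2.resize(b['color'][120:280,210:370],(400,400),interpolation=2)]))
```

```text
[589.08672012  -7.82378366 176.77494752] [-3.14135666e+00  9.01556709e-04 -3.14044908e+00] 29.832865374910018
handle 611 [[478.6, -13.2, 58.5], [488.2, -6.7, 60.3], [496.9, -0.7, 61.7]]
tube 7487 [[542.4, -24.0, 88.0], [578.8, -7.7, 104.9], [626.2, 8.7, 108.8]]
slope z,y vs x -0.015 -0.003
amber 2914 [[560.3, -20.5, 97.0], [578.1, -7.2, 105.0], [628.3, 6.1, 107.4]]
rim 319 [[517.1, -51.8, 8.6], [545.7, -50.0, 12.2], [576.9, -48.7, 13.7]]
rim 317 [[517.0, 34.6, 8.4], [545.4, 36.1, 12.2], [577.8, 37.9, 13.5]]
```

View pics/k.png

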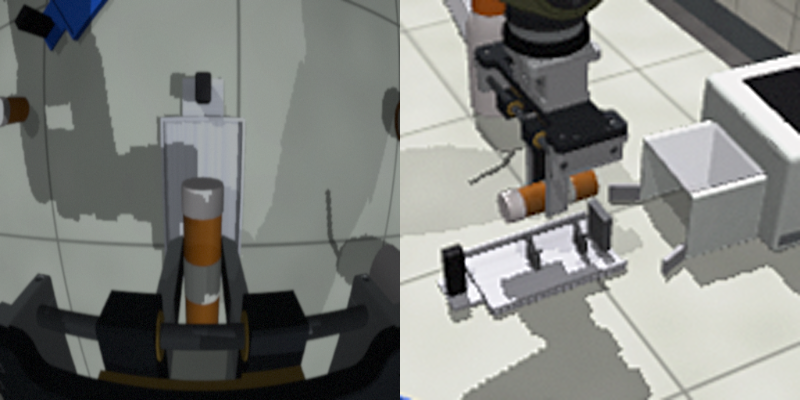

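The tube is held level over the cradle, cap toward the handle. Lowering it now.

drive_tool:
  rows:
    - {"offset":[0,0,15],"spin":0,"jaw":20}
    - {"offset":[0,0,12],"spin":0,"jaw":20}
    - {"offset":[0,0,9],"spin":0,"jaw":20}
    - {"offset":[0,0,5],"spin":0,"jaw":20}
    - {"offset":[0,0,3],"spin":0,"jaw":20}
    - {"offset":[0,0,1.5],"spin":0,"jaw":20}
    - {"offset":[0,0,0],"spin":0,"jaw":20}
    - {"offset":[0,0,0],"spin":0,"jaw":20}

```text
clock: 16.7
eef_pos: [589.0, -7.8, 130.7]
eef_rot: [3.142, 0.0, -3.141]
wrist_force: [-0.7, 1.4, 0.6]
finger_gap: 29.2
```

drive_tool:
  rows:
    - {"offset":[0,0,1],"spin":0,"jaw":20}
    - {"offset":[0,0,0],"spin":0,"jaw":20}
    - {"offset":[0,0,0],"spin":0,"jaw":31}
    - {"offset":[0,0,0],"spin":0,"jaw":33}
    - {"offset":[0,0,0],"spin":0,"jaw":40}
    - {"offset":[0,0,0],"spin":0,"jaw":48}
    - {"offset":[0,0,0],"spin":0,"jaw":50}
    - {"offset":[0,0,-15],"spin":0,"jaw":50}
    - {"offset":[0,0,-25],"spin":0,"jaw":50}
    - {"offset":[0,0,-30],"spin":0,"jaw":50}
    - {"offset":[0,0,0],"spin":0,"jaw":50}

```text
clock: 17.8
eef_pos: [590.3, -8.0, 204.5]
eef_rot: [-3.141, 0.007, -3.141]
wrist_force: [0.8, -0.4, -0.2]
finger_gap: 50.0
```

```bash
cat > chk.py <<'E'
from h import *
s=manip.read_state();T=s['eef_pos'];print(T,s['eef_rot'],s['finger_gap'])
c=shot('wrist');Q=fcloud(c);hsv=cv2.cvtColor(c['color'],cv2.COLOR_BGR2HSV)
def rep(n,m):
    p=Q[m]
    if len(p):print(n,len(p),np.percentile(p,[2,50,98],axis=0).round(1).tolist())
import sys
hx=float(sys.argv[1])
rep('handle',(abs(Q[...,0]-hx)<25)&(abs(Q[...,1]+8)<25)&(Q[...,2]>50)&(Q[...,2]<66))
m=(abs(Q[...,1]+8)<18)&(Q[...,0]>hx+25)&(Q[...,0]<hx+170)&(Q[...,2]>40)&(Q[...,2]<75)
rep('tube/stop',m);rep('amber',m&(hsv[...,1]>110))
p=Q[m&(Q[...,2]>56)]
if len(p)>5:print('top z',np.median(p[:,2]).round(1),'slope z,y',np.polyfit(p[:,0],p[:,2],1)[0].round(3),np.polyfit(p[:,0],p[:,1],1)[0].round(3))
b=shot('side')
cv2.imwrite(f'pics/{sys.argv[2]}.png',np.hstack([cv2.resize(c['color'],(400,400)),cv2.resize(b['color'][150:290,210:350],(400,400),interpolation=2)]))
E
python3 chk.py 488 l
```

```text
[590.25038903  -8.0232525  204.51093248] [-3.14099707  0.00715278 -3.14135186] 50.041360311780345
handle 490 [[477.9, -13.5, 58.0], [488.0, -6.7, 60.2], [497.2, 0.0, 61.9]]
tube/stop 4349 [[542.2, -21.9, 46.3], [589.0, -7.4, 57.9], [651.4, 7.2, 61.3]]
amber 1834 [[560.0, -20.5, 50.7], [582.3, -7.3, 58.5], [637.1, 6.0, 61.0]]
top z 59.3 slope z,y -0.004 -0.001
```

View pics/l.png

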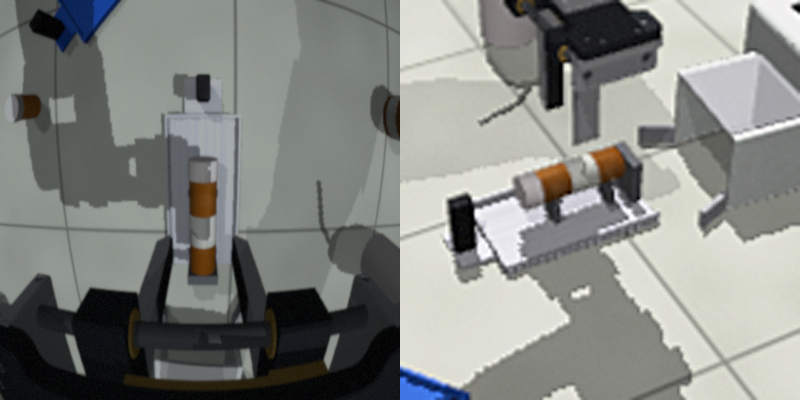

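Milestone checks out: axis z ≈ 44.5, mid about 3 mm short of the cradle point, slopes near 0. Next I'll go over the handle and refine the reader's pose from the top view.

drive_tool:
  rows:
    - {"offset":[25,0,0],"spin":0,"jaw":50}
    - {"offset":[26,0,0],"spin":0,"jaw":50}
    - {"offset":[26,1,0],"spin":0,"jaw":50}
    - {"offset":[25,0,0],"spin":0,"jaw":50}
    - {"offset":[0,0,0],"spin":0,"jaw":50}
    - {"offset":[0,0,0],"spin":0,"jaw":50}

```text
clock: 18.5
eef_pos: [487.0, -7.0, 199.2]
eef_rot: [3.142, -0.0, -3.142]
wrist_force: [-0.0, 0.0, -0.5]
finger_gap: 49.8
```

Run:
```python
from h import *
print(manip.read_state()['eef_pos'])
Q=cloud(shot('top'))
def sel(x0,x1,y0,y1,z0,z1): return Q[(Q[...,0]>x0)&(Q[...,0]<x1)&(Q[...,1]>y0)&(Q[...,1]<y1)&(Q[...,2]>z0)&(Q[...,2]<z1)]
p=sel(715,800,-110,80,76,92)
p=p[p[:,2]>78]
xs=np.arange(725,798,6);mid=[];lo=[];hi=[]
for x in xs:
    q=p[abs(p[:,0]-x)<3.5][:,1]
    lo.append(q.min());hi.append(q.max())
print(np.round(lo),np.round(hi))
print('hood mid fit',np.polyfit(xs-724,(np.array(lo)+hi)/2,1))
q=sel(790,980,-130,80,115,135)
r=cv2.minAreaRect(q[:,:2].astype(np.float32));print(r)
xs=np.arange(815,950,8);lo=[q[abs(q[:,0]-x)<4.5][:,1].min() for x in xs];hi=[q[abs(q[:,0]-x)<4.5][:,1].max() for x in xs]
print('house mid fit',np.polyfit(xs-724,(np.array(lo)+hi)/2,1))
# front edge of hood
ys=np.arange(-60,30,8);print('front',np.polyfit(ys,[p[abs(p[:,1]-y)<4][:,0].min() for y in ys],1))
```

```text
[486.98772352  -6.99143008 199.20956095]
[-68. -68. -68. -68. -69. -69. -69. -72. -73. -73. -73. -73. -73.] [28. 41. 41. 41. 41. 41. 38. 38. 38. 38. 37. 37. 37.]
hood mid fit [ -0.04721197 -14.44353396]
((883.4873657226562, -25.589324951171875), (169.969482421875, 150.44625854492188), 85.38667297363281)
house mid fit [ -0.0797106  -12.84408905]
front [8.44049819e-02 7.26072491e+02]
```

drive_tool:
  rows:
    - {"offset":[-1,0,25],"spin":0,"jaw":50}
    - {"offset":[0,0,25],"spin":0,"jaw":50}
    - {"offset":[0,0,18],"spin":0,"jaw":50}
    - {"offset":[0,0,8],"spin":0,"jaw":40}
    - {"offset":[0,0,0],"spin":0,"jaw":30}
    - {"offset":[0,0,0],"spin":0,"jaw":20}
    - {"offset":[0,0,0],"spin":0,"jaw":16}
    - {"offset":[0,0,0],"spin":0,"jaw":10}
    - {"offset":[0,0,0],"spin":0,"jaw":5}
    - {"offset":[0,0,0],"spin":0,"jaw":5}
    - {"offset":[0,0,0],"spin":0,"jaw":5}
  force: 25

```text
clock: 19.65
eef_pos: [488.3, -7.0, 124.1]
eef_rot: [-3.142, 0.001, 3.142]
wrist_force: [-1.4, 0.1, 6.9]
finger_gap: 13.7
```

drive_tool:
  rows:
    - {"offset":[0,1.3,0],"spin":0.46,"jaw":5}
    - {"offset":[0,1.3,0],"spin":0.46,"jaw":5}
    - {"offset":[0,1.3,0],"spin":0.46,"jaw":5}
    - {"offset":[0,1.3,0],"spin":0.46,"jaw":5}
    - {"offset":[0,1.3,0],"spin":0.46,"jaw":5}
    - {"offset":[0,1.3,0],"spin":0.46,"jaw":5}
    - {"offset":[0,1.3,0],"spin":0.46,"jaw":5}
    - {"offset":[0,1.3,0],"spin":0.46,"jaw":5}
    - {"offset":[0,1.3,0],"spin":0.46,"jaw":5}
    - {"offset":[0,1.3,0],"spin":0.46,"jaw":5}
    - {"offset":[0,0,0],"spin":0,"jaw":5}
    - {"offset":[0,0,0],"spin":0,"jaw":5}

```text
clock: 20.85
eef_pos: [488.8, 5.6, 124.1]
eef_rot: [-3.141, 0.001, 3.061]
wrist_force: [-2.0, -4.7, 6.6]
finger_gap: 14.4
```

Run:
```python
from h import *
s=manip.read_state();print(s['eef_pos'],s['wrist_force'])
c=shot('top');Q=cloud(c)
def sel(x0,x1,y0,y1,z0,z1): return Q[(Q[...,0]>x0)&(Q[...,0]<x1)&(Q[...,1]>y0)&(Q[...,1]<y1)&(Q[...,2]>z0)&(Q[...,2]<z1)]
p=sel(630,670,-40,40,44,55);print('stop',p.mean(0).round(1),p.min(0).round(),p.max(0).round())
p=sel(530,640,-40,40,50,66);print('tube',p.min(0).round(),p.max(0).round(),'slope',np.polyfit(p[:,0],p[:,1],1))
```

```text
[488.75165896   5.62363228 124.09430329] [-2.01526479 -4.69112877  6.62263111]
stop [647.3  -8.1  50.2] [630. -26.  45.] [655.   8.  55.]
tube [565. -20.  50.] [640.  10.  65.] slope [-0.06677587 35.35772157]
```

drive_tool:
  rows:
    - {"offset":[-3,1,0],"spin":0,"jaw":5}
    - {"offset":[-6,0,0],"spin":0,"jaw":5}
    - {"offset":[-8,0,0],"spin":0,"jaw":5}
    - {"offset":[-8,0,0],"spin":0,"jaw":5}
    - {"offset":[-8,0,0],"spin":0,"jaw":5}
    - {"offset":[-8,0,0],"spin":0,"jaw":5}
    - {"offset":[-8,0,0],"spin":0,"jaw":5}
    - {"offset":[-8,0,0],"spin":0,"jaw":5}
    - {"offset":[-8,0,0],"spin":0,"jaw":5}
    - {"offset":[-7,0,0],"spin":0,"jaw":5}
    - {"offset":[-6,0,0],"spin":0,"jaw":5}
    - {"offset":[-4,0,0],"spin":0,"jaw":5}
    - {"offset":[0,0,0],"spin":0,"jaw":5}

```text
clock: 22.2
eef_pos: [570.5, 0.5, 124.1]
eef_rot: [3.142, 0.0, 3.062]
wrist_force: [-3.5, 0.8, 7.8]
finger_gap: 14.0
```

drive_tool:
  rows:
    - {"offset":[-4,0,0],"spin":0,"jaw":5}
    - {"offset":[-6,0,0],"spin":0,"jaw":5}
    - {"offset":[-7,0,0],"spin":0,"jaw":5}
    - {"offset":[-7,0,0],"spin":0,"jaw":5}
    - {"offset":[-7,0,0],"spin":0,"jaw":5}
    - {"offset":[-7,0,0],"spin":0,"jaw":5}
    - {"offset":[-7,0,0],"spin":0,"jaw":5}
    - {"offset":[-6,0,0],"spin":0,"jaw":5}
    - {"offset":[-5,0,0],"spin":0,"jaw":5}
    - {"offset":[-4,0,0],"spin":0,"jaw":5}
    - {"offset":[-3,0,0],"spin":0,"jaw":5}
    - {"offset":[-1,0,0],"spin":0,"jaw":5}
    - {"offset":[0,0,0],"spin":0,"jaw":5}

```text
clock: 23.5
eef_pos: [633.9, -4.6, 124.1]
eef_rot: [-3.142, -0.001, 3.062]
wrist_force: [-5.7, -0.3, 7.5]
finger_gap: 13.7
```

drive_tool:
  rows:
    - {"offset":[-1.5,0,0],"spin":0,"jaw":5}
    - {"offset":[-1.5,0,0],"spin":0,"jaw":5}
    - {"offset":[-1.5,0,0],"spin":0,"jaw":5}
    - {"offset":[-1,0,0],"spin":0,"jaw":5}
    - {"offset":[0,0,0],"spin":0,"jaw":5}
    - {"offset":[0,0,0],"spin":0,"jaw":5}

```text
clock: 24.1
eef_pos: [639.3, -5.0, 124.1]
eef_rot: [-3.142, -0.001, 3.062]
wrist_force: [-6.8, 0.3, 8.8]
finger_gap: 13.7
```

drive_tool:
  rows:
    - {"offset":[-1,0,0],"spin":0,"jaw":5}
    - {"offset":[-1,0,0],"spin":0,"jaw":5}
    - {"offset":[0,0,0],"spin":0,"jaw":5}
    - {"offset":[0,0,0],"spin":0,"jaw":5}

```text
clock: 24.5
eef_pos: [641.0, -5.1, 124.1]
eef_rot: [-3.142, -0.002, 3.062]
wrist_force: [-11.2, 0.4, 11.5]
finger_gap: 14.0
```

drive_tool:
  rows:
    - {"offset":[-1,0,0],"spin":0,"jaw":5}
    - {"offset":[0,0,0],"spin":0,"jaw":5}
    - {"offset":[0,0,0],"spin":0,"jaw":5}

```text
clock: 24.8
eef_pos: [641.4, -5.2, 124.0]
eef_rot: [-3.142, -0.004, 3.062]
wrist_force: [-16.0, 1.6, 13.5]
finger_gap: 13.8
```

The tray is at the stop: the last 1 mm step moved only 0.4 mm while the force rose. I'll ease off, open and retreat.

drive_tool:
  rows:
    - {"offset":[1,0,0],"spin":0,"jaw":5}
    - {"offset":[0,0,0],"spin":0,"jaw":14}
    - {"offset":[0,0,0],"spin":0,"jaw":20}
    - {"offset":[0,0,0],"spin":0,"jaw":30}
    - {"offset":[0,0,0],"spin":0,"jaw":40}
    - {"offset":[0,0,0],"spin":0,"jaw":45}
    - {"offset":[0,0,-5],"spin":0,"jaw":45}
    - {"offset":[0,0,-15],"spin":0,"jaw":45}
    - {"offset":[0,0,-30],"spin":0,"jaw":45}
    - {"offset":[0,0,-40],"spin":0,"jaw":45}
    - {"offset":[30,0,-20],"spin":0,"jaw":45}
    - {"offset":[40,0,0],"spin":0,"jaw":45}
    - {"offset":[40,0,0],"spin":0,"jaw":45}
    - {"offset":[40,0,0],"spin":0,"jaw":45}
    - {"offset":[0,0,0],"spin":0,"jaw":45}
    - {"offset":[0,0,0],"spin":0,"jaw":45}

```text
clock: 26.4
eef_pos: [492.2, 6.8, 235.0]
eef_rot: [3.142, 0.003, 3.062]
wrist_force: [-0.3, -0.4, 0.1]
finger_gap: 45.0
```

Run:
```python
from h import *
s=manip.read_state();print(s['eef_pos'],s['wrist_force'],s['finger_gap'])
Q=cloud(shot('top'))
def sel(x0,x1,y0,y1,z0,z1): return Q[(Q[...,0]>x0)&(Q[...,0]<x1)&(Q[...,1]>y0)&(Q[...,1]<y1)&(Q[...,2]>z0)&(Q[...,2]<z1)]
p=sel(610,665,-40,40,48,68);print('handle',len(p),np.percentile(p,[2,50,98],axis=0).round(1).tolist())
p=sel(670,722,-40,40,46,70);print('cap/tube',len(p),np.percentile(p,[2,50,98],axis=0).round(1).tolist() if len(p) else '')
b=shot('side');w=shot('wrist');Q=fcloud(w)
p=sel(670,722,-40,40,46,70);print('wrist tube',len(p),np.percentile(p,[2,50,98],axis=0).round(1).tolist() if len(p) else '')
p=sel(610,665,-40,40,50,68);print('wrist handle',len(p),np.percentile(p,[2,50,98],axis=0).round(1).tolist() if len(p) else '')
cv2.imwrite('pics/z.png',np.hstack([cv2.resize(w['color'],(400,400)),cv2.resize(b['color'][140:280,240:380],(400,400),interpolation=2)]))
```

```text
[492.24322089   6.7603554  234.99909675] [-0.30981668 -0.44623737  0.10419617] 45.004881429596544
handle 40 [[630.5, -11.4, 52.9], [639.1, -5.7, 60.4], [649.4, -0.0, 65.0]]
cap/tube 111 [[694.8, -25.1, 47.6], [706.4, -10.9, 57.1], [721.4, 3.2, 63.5]]
wrist tube 383 [[693.0, -24.7, 46.3], [696.3, -8.7, 55.6], [714.5, 5.8, 61.4]]
wrist handle 0
```

View pics/z.png

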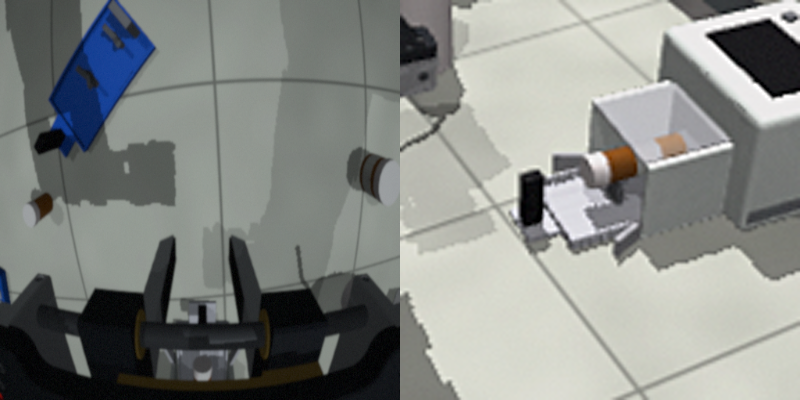

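```bash
python3 -c "
from cell import manip;print(manip.sign_off())"
```

```text
the job is handed in; nothing more can be done
None
```

I laid the tube in the silver tray's cradle with its cap towards the handle, let go, and slid the tray home against the reader's back stop. I then released the tray, backed the arm off and handed the job in at about 26.5 s of 64. The hand-in gives no verdict.

**How it went:** My first grip caught the wider cap too high on the fingers, so I could not lay the tube straight into the cradle. Trying to stand it back up on the bench also failed. Instead I tipped it down between the fingers on open bench, regripped it lying at its middle, and placed it.

**Last checks:**
- **Tube, before the push:** its axis was about 44.5 mm high, about 3 mm short of the cradle point along the tray, and level and straight to within about 0.005 rad.
- **Tray home:** the last push moved 0.4 mm while the force rose from 11 to 16 N. The handle ended at about (640, -6) mm, with (639.6, -6) expected.
- **Tube, after the push:** the cap-to-handle distance still puts the middle about 3.5 mm short, within tolerance.
- **Bystanders:** the last pictures show the jar and vial standing. Only the base of the wash bottle shows in them. None of the arm's paths touched any of the three.

**Didn't work or disagreed:** the wrist camera found no handle points in the last view, so the final handle position comes from the top camera alone. The top and wrist cameras differ by about 1 to 2 mm in y. I did not re-measure the tray's angle inside the reader; the tool held it at the reader's measured angle until release.

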